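# Run the spice grinder: lid on, one pulse, then hold it down

## Robot

A 6-joint arm with a two-finger parallel gripper is mounted at the origin on a cart in front of the work surface, level with it; the furniture and walls round the work are solid. World frame = base frame: x ahead of the robot, y to its left, z up, the work surface at z = 0. Lengths are in mm, angles in rad, forces in N, time in s.
With the tool pointing down it reaches from about 300 to 825 mm from the base axis. Payload 5.4 kg.
Tool frame: the origin (TCP) lies midway between the tips of the shut fingers; the grasp point (between the pads) lies 19 mm behind it (manip.tcp_to_grasp is the distance from the TCP to the grasp point, in mm); y points along the fingers, z is the direction in which the jaws open and shut, and the axes are right-handed (so a half turn about y gives the same grasp; the last joint's range is limited). The gripper opens to 92 mm and grips with 3 to 60 N. Pads are 20 mm wide; open, the fingers measure 128 mm over their backs; the gripper's body (75 mm by 189 mm) begins 69 mm behind the grasp point.
Start: joints at [-1.429, 0.158, 1.597, -0, 1.386, -0.21], TCP at [198.114, -539.775, 214.601] pointing down, gripper open.
Joint ranges: [-2.91, 2.91], [-0.94, 2.29], [0.18, 2.7], [-1.29, 4.43], [0.17, 2.64], [-3, 3]. Speed limits (rad/s): [2.57, 2.57, 3.14, 3.14, 3.14, 3.14].

## Interface

Orientations are given as [roll, pitch, yaw] about the fixed x, y, z axes, in that order (R = Rz(yaw) Ry(pitch) Rx(roll)).
In Python, from bench import manip gives the robot as it stands.
- The arm moves only by the tool drive_tool, never from a script. Its argument "commands" is a list of rows, each an object with "hand": the opening, from -1 (shut) to 1 (fully open); "translation": the shift along the tool's x, y, z in mm, a list of three; "rot": the turn, a rotation vector about the tool's x, y, z in degrees, a list of three. In form: [{"hand": hand, "translation": [tx, ty, tz], "rot": [ax, ay, az]}, ...]. A call has 1 to 5 rows; each row shifts and turns the pose as measured when the row begins, along the tool's axes as they then stand; what a row does not reach is not made up. A row lasts 1/8 s, in which the tool goes at most 62.5 mm and 10.7 degrees, less where a joint would pass 70% of its speed; a pose out of reach is approached as far as the arm can. A call is refused whole if a number of a shift passes 62.5 or a number of a turn 10.7, either way. A call with a gripper value outside its range is refused whole. The fingers move at their own pace and stop on an object; "newtons" is the grip in N (left out, the last holds). Time passes only in rows, so rows that do not move let the fingers close. It gives the time, the measured TCP pose, the force and the opening at its end, in the units of the state.
- manip.state(): the state, without advancing time (a new reading comes with each control period).
- manip.get_image(name): name is "side" or "top"; returns (picture, depth): 400x640x3 uint8, blue, green, red; 400x640 float32, mm along the optical axis (not along the pixel's ray), 0 where there is no reading.
- manip.get_calibration(name): a dict with "vertical_fov" (degrees; the focal length in pixels is half the picture's height over the tangent of half this angle, whatever the lens; pixels are square), "cx", "cy" (the principal point, pixels), "T" (4x4, takes a point from camera to world coordinates). Camera axes: x right, y down, z forward; pixel columns grow to the right and rows downward; lengths in mm; the calibration is good to about 2 mm. A picture is of the moment at which its call begins. get_calibration takes no time and is no camera call.
- manip.hand_in(): hands the job in, once; it reports no verdict.
Trained networks look in the newest picture that a camera, given by its name, has taken for a name from the list of things; names that differ only in an ending like _2 or _b are one class to them, and where a whole thing is asked for, a point or a joint stands for the part that bears it (a point fixed in the world has none). Each returns a list of dicts, best first, with "p" (0 to 1); they miss things now and then, are a little off and sometimes report something else, mostly with a low value. They report only what shows in the picture. A call takes as long as a camera call. They do not tell look-alikes from the thing itself.
- manip.boxes_of(camera, query): "at" ([x, y, z] in mm, in world coordinates, good to about 4 mm: the middle of the surface that is visible of it).
The state is a dict: "clock": time; "joints": joint angles; "qvel": joint speeds; "effort": joint torques, N m; "position": TCP position; "tcp_rot": TCP orientation; "contact_force": force on the tool from outside, world axes, zero at the start; "ft_torque": the same for the moment, N m; "opening": finger opening in mm.
Only numpy, scipy, OpenCV 4.12 (cv2) and the standard library are available. Lean on these libraries where they do the work, as an engineer would, in place of code of your own. Each camera call takes 0.05 s, during which the arm holds its last target.

## Task

Put the lid on the spice grinder, its ear in the switch well, and press it fully down for a first pulse, then let it spring right up again while the lid stays on the cup. Then press it flush once more and keep it running: finish with your hand still holding the lid fully down. Leave everything else on the worktop where it is.

Things in the scene. Friction and masses are not known exactly. Their poses are not given: they have to be found in the camera images.
- spice_grinder: Cordless spice grinder, fixed on the worktop: cream round housing 92 mm across, open steel cup on top, black switch pod on one side (its own -x side, out to 55 mm from the axis). Origin at the centre of its underside, z up along the cup's axis. A flat ledge round the cup lies 96 mm above the origin; the lid seats there.
- cup_rim (a point): Centre of the steel cup's mouth, 114 mm above the grinder's origin; axes of the grinder. The rim is 54 mm across outside and stands 18 mm above the ledge.
- switch_well (a point): Centre of the mouth of the well on the switch pod, 41.5 mm from the cup's axis towards the grinder's -x, 112 mm above its origin. The well is open above and towards the cup; its cheeks are 24 mm apart (along the grinder's y), its outer wall is 51 mm from the cup's axis. In it stands the red plunger, 10 mm across, its top 4 mm below this point when up.
- lid_grip (a point): Centre of the black round grip (42 mm across, 32 mm tall) on top of the grinder's loose lid; axes of the lid, z up. A flat shoulder lies 16 mm below this point, the skirt's lower edge 58 mm below, the lid's top 16 mm above. Lid 0.09 kg; it starts standing on its skirt on the worktop. On the grinder this point is 154 mm above the grinder's origin when fully down (flush), about 160 mm with the plunger up.
- grinder_lid: The whole lid; origin at the centre of its lower edge, z up. Smoked clear skirt 66 mm across outside, 59 mm inside, 38 mm deep, open below; it goes over the cup's rim with the ear in the switch well, lid and grinder axes then pointing the same way.
- lid_ear (a point): Middle of the underside of the lid's black ear, 39 mm from the lid's axis towards the lid's own -x and 6 mm above its lower edge. The ear is 14 mm wide, 24 mm tall and reaches 46 mm from the axis. It goes into the switch well and presses the plunger.
- plunger (a joint): Travel of the red plunger in m: 0 is up (grinder off), grows as it is pressed; 0.006 when the lid is flush on the ledge. It is a spring: about 2.5 N to start it, 8 N with the lid fully down, and it springs back when let go.
- jar_allspice: Bystander: tall spice jar with a dark cap, 53 mm across, 110 mm tall. Origin at the centre of its underside.
- jar_nutmeg: Bystander: small spice jar with a red cap, 38 mm across, 66 mm tall. Origin at the centre of its underside.
- mortar: Bystander: small white mortar with its pestle in it, 88 mm across, 103 mm tall. Origin at the centre of its underside.
- pepper_mill: Bystander: black pepper mill, 52 mm across, 184 mm tall. Origin at the centre of its underside.
- measuring_cup_2: Bystander: steel measuring cup with a flat handle, 61 x 135 x 37 mm. Origin at the centre of its underside.
Things that resemble listed ones, but are neither listed nor needed, are in the scene too. What is shaped like the spice_grinder but blue is not meant.

How it is judged:
By the outcome, as a careful person would: the job done as asked, in the order asked, and still so for the second after the job is handed in, while the arm keeps its last pose, push and grip.
It also fails if it takes over 46 s, if anything falls off the work surface, if the arm or the gripper's body presses on something with over 40 N, if the wrist force passes 120 N, or if a joint passes its speed limit or range.

## Working session

There is one attempt and no reset: what is moved stays moved. The work goes in short steps, Python scripts to look and compute and a tool call to move; the robot and the scene stay as the last step left them, time stands still between calls to the robot, and variables do not carry over. Pictures are saved under pics/ and viewed, and the job is handed in when it is done.

Besides the shell and the picture viewer there is one more tool, called as name([rows], argument=value, ...), one row to a line, values as JSON. drive_tool: Moves the arm, as the interface text tells. Its arguments: {"type":"object","properties":{"commands":{"type":"array"},"newtons":{"type":"number"}},"required":["commands"]}

```bash
mkdir -p pics; ls
cat > h.py <<'E'
import sys; sys.path.insert(0,'.')
from bench import manip
import numpy as np, cv2
def cal(n):
    c=manip.get_calibration(n); f=200/np.tan(np.radians(c['vertical_fov'])/2); return f,c['cx'],c['cy'],np.array(c['T'])
def shot(n,tag):
    im,d=manip.get_image(n); cv2.imwrite(f'pics/{tag}.png',im); np.save(f'pics/{tag}_d.npy',d); return im,d
def w(n,u,v,z):
    f,cx,cy,T=cal(n); return (T@[(u-cx)*z/f,(v-cy)*z/f,z,1])[:3]
def px(n,p):
    f,cx,cy,T=cal(n); q=np.linalg.inv(T)@[*p,1]; return q[0]*f/q[2]+cx,q[1]*f/q[2]+cy
E
python3 - <<'E'
from h import *
np.set_printoptions(precision=3,suppress=True)
print(manip.state())
for n in('side','top'):
    shot(n,n+'0'); print(n,cal(n))
    for q in('spice_grinder','grinder_lid','lid_grip','lid_ear','plunger'):
        for r in manip.boxes_of(n,q): print(q,np.round(r['at']),round(r['p'],2),np.round(px(n,r['at'])))
E
```

```text
pics
{'clock': 0.0, 'joints': array([-1.429,  0.159,  1.598, -0.   ,  1.386, -0.21 ]), 'qvel': array([-0.001,  0.   ,  0.   , -0.001, -0.   , -0.001]), 'effort': array([  0.001, -38.558, -32.211,   0.07 ,   0.038,  -0.   ]), 'position': array([ 198.007, -539.179,  213.645]), 'tcp_rot': array([-1.573,  0.   , -2.79 ]), 'contact_force': array([-0.27 ,  0.067,  0.08 ]), 'ft_torque': array([ 0.056,  0.008, -0.031]), 'opening': 92.22619023953918}
side (np.float64(377.07826829598173), 317.40265045972217, 197.33243924809034, array([[ -1.   ,   0.005,  -0.024, 582.915],
       [  0.023,   0.513,  -0.858, 650.8  ],
       [  0.008,  -0.858,  -0.513, 544.803],
       [  0.   ,   0.   ,   0.   ,   1.   ]]))
spice_grinder [531.  77.  80.] 0.77 [335. 251.]
spice_grinder [ 624. -130.   72.] 0.73 [291. 200.]
grinder_lid [ 494. -131.   46.] 0.8 [345. 208.]
lid_grip [ 491. -132.   43.] 0.83 [346. 209.]
lid_ear [ 502. -130.   45.] 0.73 [342. 209.]
lid_ear [531.  76.  77.] 0.71 [336. 252.]
top (np.float64(466.0238850958124), 323.99123240491554, 197.294825873381, array([[   0.011,   -0.99 ,    0.142,  416.52 ],
       [  -1.   ,   -0.01 ,    0.008,  -82.011],
       [  -0.006,   -0.142,   -0.99 , 1147.398],
       [   0.   ,    0.   ,    0.   ,    1.   ]]))
spice_grinder [526.  41.  94.] 0.82 [273. 215.]
spice_grinder [ 626. -161.   94.] 0.7 [362. 172.]
grinder_lid [ 488. -148.   49.] 0.78 [356. 234.]
lid_grip [ 487. -148.   50.] 0.91 [355. 234.]
lid_ear [ 489. -145.   46.] 0.84 [354. 233.]
```

View pics/side0.png

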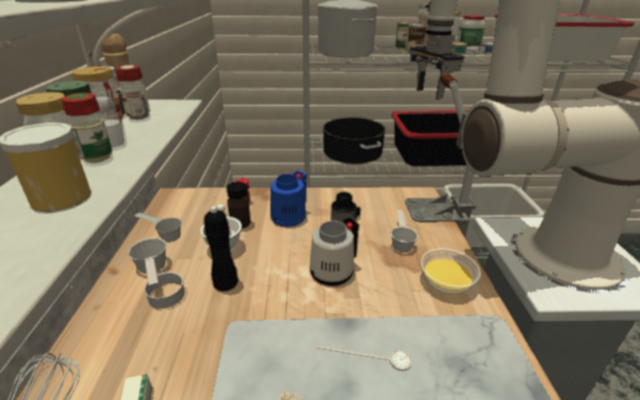

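View pics/top0.png

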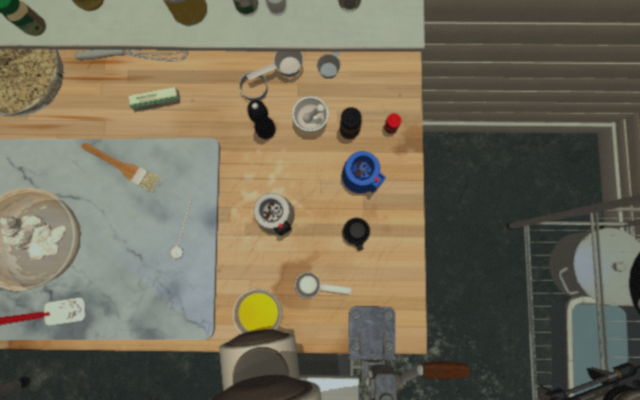

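Run:
```python
import cv2
a=cv2.imread('pics/top0.png')[130:270,220:420]; cv2.imwrite('pics/top0c.png',cv2.resize(a,None,fx=4,fy=4,interpolation=2))
a=cv2.imread('pics/side0.png')[130:310,250:450]; cv2.imwrite('pics/side0c.png',cv2.resize(a,None,fx=3.3,fy=3.3,interpolation=2))
```

```text
(no output)
```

View pics/top0c.png

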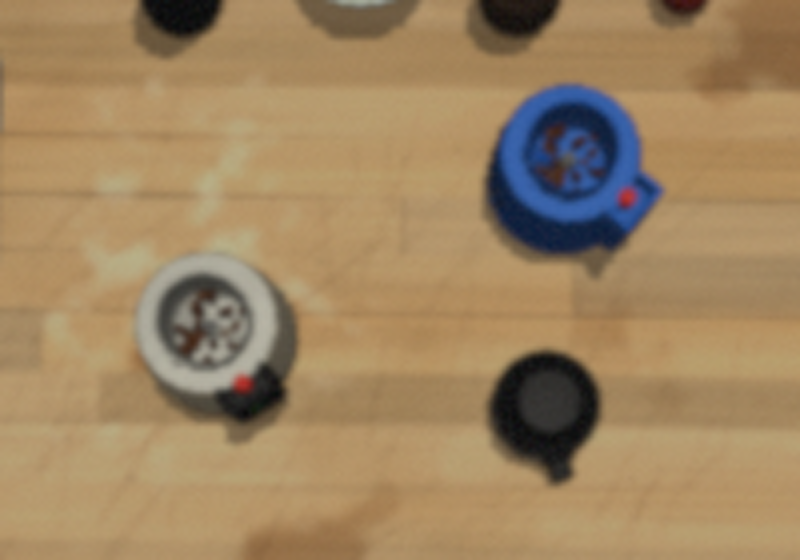

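View pics/side0c.png

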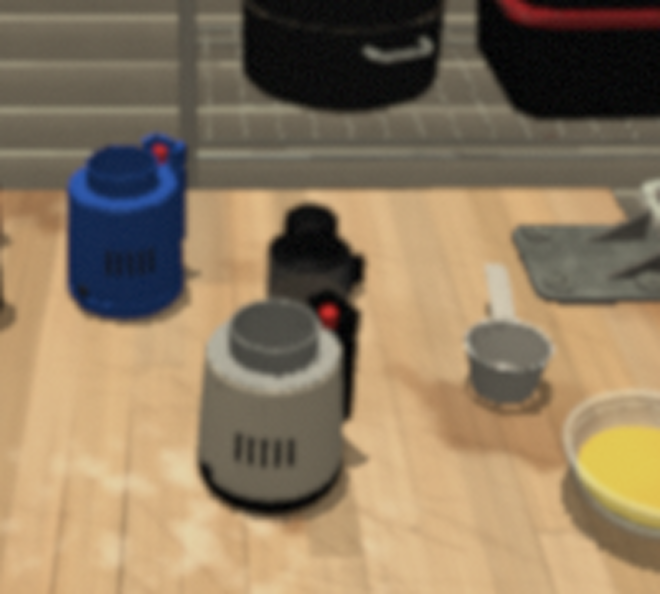

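The cream grinder is at top px (272,212), and a blue look-alike is at (362,172). The cream one fits the description. There is only one lid, black with its ear, at top px (356,232). Next I measure both by depth.

```bash
cat > meas.py <<'E'
from h import *
def cloud(n,tag):
    d=np.load(f'pics/{tag}_d.npy'); im=cv2.imread(f'pics/{tag}.png')
    f,cx,cy,T=cal(n); v,u=np.mgrid[:400,:640]
    P=np.stack([(u-cx)*d/f,(v-cy)*d/f,d,np.ones_like(d)],-1)@T.T
    P=P[...,:3].copy(); P[d==0]=np.nan
    return P,im
def circ(p):
    A=np.c_[2*p,np.ones(len(p))]; s=np.linalg.lstsq(A,(p**2).sum(1),rcond=None)[0]
    return s[:2],np.sqrt(s[2]+s[0]**2+s[1]**2)
E
python3 - <<'E'
from meas import *
np.set_printoptions(precision=1,suppress=True,linewidth=150)
for n in('top','side'):
    P,im=cloud(n,n+'0'); X,Y,Z=P[...,0],P[...,1],P[...,2]
    for nm,c,r in(('grinder',(528,35),75),('lid',(485,-150),62)):
        m=(np.hypot(X-c[0],Y-c[1])<r)&(Z>5)
        z=Z[m]; h=np.histogram(z,np.arange(0,135,5)); print(n,nm,m.sum(),h[0])
    hsv=cv2.cvtColor(im,cv2.COLOR_BGR2HSV)
    red=((hsv[...,0]<8)|(hsv[...,0]>172))&(hsv[...,1]>150)&(hsv[...,2]>90)&(np.hypot(X-528,Y-35)<75)&(Z>90)
    print('red',n,red.sum(),np.nanmedian(P[red],0),np.argwhere(red).mean(0))
    f,cx,cy,T=cal(n)
    # table check
    for q in ([600,0,0],[400,-100,0],[450,-60,0]): 
        u,v=map(int,px(n,q)); print(q,P[v-2:v+3,u-2:u+3].reshape(-1,3).mean(0))
P,im=cloud('top','top0');X,Y,Z=P[...,0],P[...,1],P[...,2]
def rep(nm,c,r,lo,hi):
    m=(np.hypot(X-c[0],Y-c[1])<r)&(Z>lo)&(Z<hi); p=P[m][:,:2]
    hull=cv2.convexHull(p.astype(np.float32))[:,0]
    print(nm,m.sum(),'zmed',np.median(Z[m]),'minenc',cv2.minEnclosingCircle(p.astype(np.float32)),'hullfit',circ(hull.astype(float)),'cent',p.mean(0))
    return m
rep('rim',(528,35),60,108,125); rep('ledge',(528,35),70,88,102)
m=rep('grip',(485,-150),60,66,85); rep('shoulder',(485,-150),60,34,50); rep('lower',(485,-150),60,20,36)
E
```

```text
top grinder 1329 [  0  14   8  11   2   3  14  16  12   9  17  15  22  71 138 139  37  28 260 339  29  49  80  16   0   0]
top lid 663 [  0   9   5   4   4  21  15  26 182 124  12   2   2  24 160  73   0   0   0   0   0   0   0   0   0   0]
red top 12 [499.6  22.9 105.4] [226.  280.5]
[600, 0, 0] [600.9   2.3  -1. ]
[400, -100, 0] [nan nan nan]
[450, -60, 0] [450.2 -59.6  -0.4]
side grinder 2721 [  0  69  93  77  78  91  93  92  99  95 101 100  98 103 100 113 127 140 240 342 155 171 142   2   0   0]
side lid 659 [  0  11  25  29  36  48  50  45 115  64  29  32  27  35 103  10   0   0   0   0   0   0   0   0   0   0]
red side 27 [500.9  26.1 105.6] [224.6 349. ]
[600, 0, 0] [602.2  -2.7  -0.9]
[400, -100, 0] [ 401.6 -102.7   -0.8]
[450, -60, 0] [451.4 -62.6  -0.6]
rim 123 zmed 112.13211914537692 minenc ((523.8118286132812, 37.94650650024414), 41.802127838134766) hullfit (array([521.6,  39.5]), np.float64(38.238027625271066)) cent [518.4  37.2]
ledge 628 zmed 95.32628098734529 minenc ((529.1786499023438, 43.46143341064453), 48.81745910644531) hullfit (array([529.6,  43.3]), np.float64(45.0138819667496)) cent [531.7  44.4]
grip 254 zmed 73.56370837514692 minenc ((494.9914855957031, -149.29885864257812), 21.054807662963867) hullfit (array([ 494.8, -149.1]), np.float64(20.47527679050274)) cent [ 494.3 -148.8]
shoulder 332 zmed 44.02783266550966 minenc ((494.09674072265625, -149.17520141601562), 33.47899627685547) hullfit (array([ 494.6, -149. ]), np.float64(32.57902207959254)) cent [ 493.4 -148. ]
lower 41 zmed 29.615041912700008 minenc ((470.38568115234375, -141.1082000732422), 29.68817710876465) hullfit (array([ 479.8, -148.9]), np.float64(27.554814274527207)) cent [ 459.8 -153.1]
```

```bash
cat > fit.py <<'E'
from meas import *
from scipy.optimize import least_squares
np.set_printoptions(precision=2,suppress=True,linewidth=150)
def fitc(p,r,c0):
    s=least_squares(lambda c:np.hypot(p[:,0]-c[0],p[:,1]-c[1])-r,c0,loss='soft_l1',f_scale=1.5); return s.x,np.median(np.abs(s.fun))
def planefit(n,mask,z,r,c0):
    # silhouette mask contour -> rays to plane z
    f,cx,cy,T=cal(n)
    cs=max(cv2.findContours(mask.astype(np.uint8),cv2.RETR_EXTERNAL,cv2.CHAIN_APPROX_NONE)[0],key=len)[:,0].astype(float)
    d=np.c_[(cs[:,0]-cx)/f,(cs[:,1]-cy)/f,np.ones(len(cs))]@T[:3,:3].T
    o=T[:3,3]; t=(z-o[2])/d[:,2]; return (o+d*t[:,None])[:,:2]
E
python3 - <<'E'
from fit import *
for n in('top','side'):
    P,im=cloud(n,n+'0'); X,Y,Z=P[...,0],P[...,1],P[...,2]
    g=np.array([529,43.]); R=np.hypot(X-g[0],Y-g[1])
    hsv=cv2.cvtColor(im,cv2.COLOR_BGR2HSV)
    m=(Z>15)&(Z<88)&(R<56)&(R>36)&(hsv[...,2]>80); print(n,'wall',m.sum(),fitc(P[m][:,:2],46,g))
    m=(Z>99)&(Z<112)&(R<36)&(R>20); print(n,'cup',m.sum(),fitc(P[m][:,:2],27,g), np.nanmax(Z[R<36]))
    # dark pod points
    m=(Z>60)&(R>35)&(R<64)&(hsv[...,2]<60)&(X<530); p=P[m][:,:2]
    print(n,'pod',m.sum(),p.mean(0),np.degrees(np.arctan2(*(p.mean(0)-g)[::-1])))
    l=np.array([494.7,-149.]); R=np.hypot(X-l[0],Y-l[1])
    m=(Z>45)&(Z<70)&(R<27)&(R>14); print(n,'gripwall',m.sum(),fitc(P[m][:,:2],21,l))
    m=(Z>4)&(Z<38)&(R<39)&(R>27); print(n,'skirt',m.sum(),fitc(P[m][:,:2],33,l))
    m=(Z>15)&(Z<50)&(R<60)&(R>37); p=P[m][:,:2]
    print(n,'ear',m.sum(),p.mean(0),R[m].max(),np.degrees(np.arctan2(*(p.mean(0)-l)[::-1])),np.nanpercentile(Z[m],[5,95]))
P,im=cloud('top','top0');X,Y,Z=P[...,0],P[...,1],P[...,2];hsv=cv2.cvtColor(im,cv2.COLOR_BGR2HSV)
# housing top outline, ledge plane
R=np.hypot(X-529,Y-43)
m=((R<56)&(Z>90)&(hsv[...,2]>70)); p=planefit('top',m,96,46,None); p=p[(p[:,0]>520)|(p[:,1]>50)]
print('ledge outline',fitc(p,46,[529,43]),circ(p))
m=(np.hypot(X-494.7,Y+149)<30)&(Z>60); p=planefit('top',m,74,21,None); print('grip outline',fitc(p,21,[494,-149]),circ(p))
E
```

```text
top wall 104 (array([537.63,  49.67]), np.float64(1.377801425641291))
top cup 68 (array([532.86,  45.66]), np.float64(1.8488171205289277)) 119.33475504920898
top pod 101 [494.47  18.67] -144.82931752301033
top gripwall 116 (array([ 494.5 , -148.85]), np.float64(2.0882355288116106))
top skirt 43 (array([ 492.99, -150.57]), np.float64(1.4191513612319397))
top ear 23 [ 454.94 -159.46] 45.58999157895395 -165.26626542268997 [25.17 31.83]
side wall 1196 (array([535.27,  44.23]), np.float64(1.4145839167724965))
side cup 275 (array([533.44,  46.75]), np.float64(1.5455152058023778)) 115.09572693312862
side pod 132 [492.98  27.69] -156.97524905787472
side gripwall 183 (array([ 495.13, -149.64]), np.float64(0.970885550395284))
side skirt 206 (array([ 494.54, -150.07]), np.float64(0.7369198945523152))
side ear 21 [ 454.37 -155.36] 44.20811114257097 -171.03949865143096 [16.56 30.05]
ledge outline (array([529.79,  43.44]), np.float64(3.4863115184685114)) (array([535.34,  46.98]), np.float64(40.033399487615526))
grip outline (array([ 494.18, -148.78]), np.float64(1.0172633209018898)) (array([ 494.15, -148.78]), np.float64(19.95868185346306))
```

```bash
cat > ov.py <<'E'
from fit import *
def poly(im,n,pts,s,o,col):
    q=np.array([px(n,p) for p in pts]); q=((q+0.5-o)*s-0.5)
    cv2.polylines(im,[np.round(q*16).astype(np.int32)],True,col,1,cv2.LINE_AA,4)
def C(c,r,z): a=np.linspace(0,2*np.pi,60,endpoint=False); return np.c_[c[0]+r*np.cos(a),c[1]+r*np.sin(a),np.full(60,z)]
def B(c,th,x0,x1,hw,z):  # th: direction of object's -x
    d=np.array([np.cos(th),np.sin(th)]); e=np.array([-d[1],d[0]])
    return [[*(c+d*a+e*b),z] for a,b in((x0,-hw),(x1,-hw),(x1,hw),(x0,hw))]
def over(n,tag,g,gt,l,lt,out,boxes,lz=0):
    im=cv2.imread(f'pics/{tag}.png'); outs=[]
    for (u,v,wd,h) in boxes:
        s=400/wd; c=cv2.resize(im[v:v+h,u:u+wd],None,fx=s,fy=s,interpolation=cv2.INTER_CUBIC); o=np.array([u,v])
        if g is not None:
            for r,z,col in((27,114,(0,255,0)),(46,96,(255,255,0)),(46,0,(255,0,255))): poly(c,n,C(g,r,z),s,o,col)
            poly(c,n,B(g,gt,30,55,12,112),s,o,(0,255,255)); poly(c,n,C(g+41.5*np.array([np.cos(gt),np.sin(gt)]),5,108),s,o,(255,255,255))
        if l is not None:
            for r,z,col in((21,74,(0,255,0)),(33,42,(255,255,0)),(33,0,(255,0,255))): poly(c,n,C(l,r,z+lz),s,o,col)
            poly(c,n,B(l,lt,32,46,7,30+lz),s,o,(0,255,255))
            poly(c,n,B(l,lt,32,46,7,6+lz),s,o,(0,160,255))
        outs.append(c)
    hh=max(c.shape[0] for c in outs); cv2.imwrite(f'pics/{out}.png',np.hstack([cv2.copyMakeBorder(c,0,hh-c.shape[0],0,0,0) for c in outs]))
E
python3 - <<'E'
from ov import *
g=np.array([533.5,46]);gt=np.radians(-147.5);l=np.array([494.5,-149.3]);lt=np.radians(-166)
over('top','top0',g,gt,l,lt,'ovt0',[(235,175,80,80),(320,190,80,80)])
over('side','side0',g,gt,l,lt,'ovs0',[(290,200,90,90),(300,170,80,80)])
E
```

```text
(no output)
```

View pics/ovt0.png

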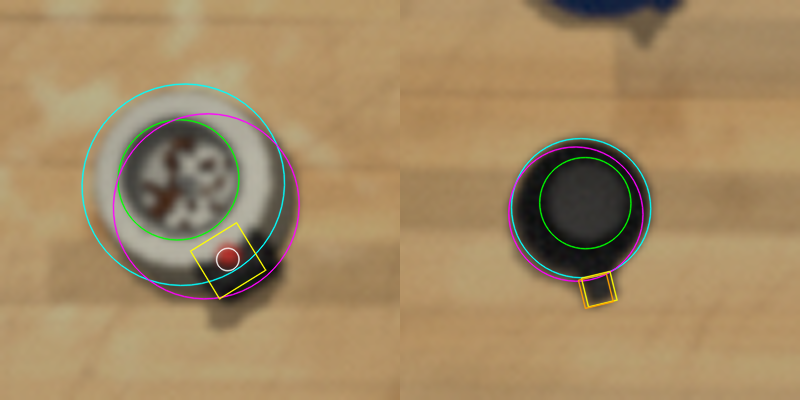

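View pics/ovs0.png

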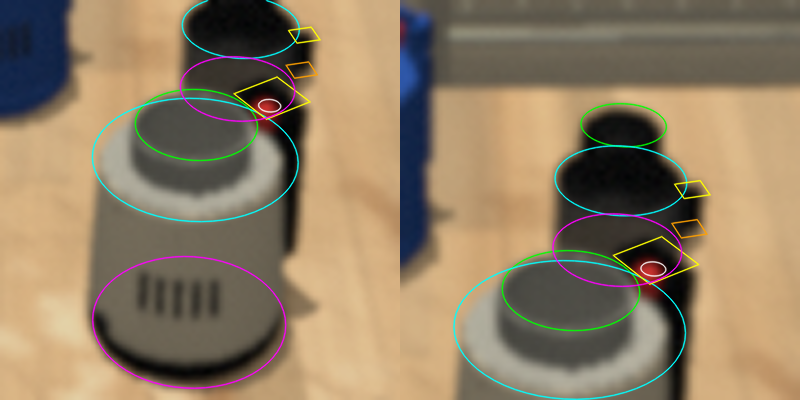

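The overlays agree to about 2 mm: lid at (494.5,-149.3) with its ear at -166°, cream grinder at (534.5,46) with its pod at -147.5°. I'll work out the transit and check obstacles along the path.

```bash
cat > plan.py <<'E'
from h import *
from scipy.spatial.transform import Rotation as Ro
np.set_printoptions(precision=2,suppress=True,linewidth=150)
def Rt(yaw): return Ro.from_euler('xyz',[-90,0,yaw],degrees=True)
def plan(tgt,yaw,n,p=None,y=None):
    s=manip.state(); p0=s['position'] if p is None else np.array(p); R0=Ro.from_euler('xyz',s['tcp_rot']); R1=Rt(yaw)
    dp=(np.array(tgt)-p0)/n; rv=(R0.inv()*R1).as_rotvec()
    for i in range(n):
        R=R0*Ro.from_rotvec(rv*i/n); print(np.round(R.inv().apply(dp),1).tolist(),np.round(np.degrees(rv/n),2).tolist())
E
python3 - <<'E'
from plan import *
from meas import cloud
for n in('top','side'):
    P,im=cloud(n,n+'0'); X,Y,Z=P[...,0],P[...,1],P[...,2]
    for a in np.linspace(0,1,9):
        c=np.array([198,-540])*(1-a)+a*np.array([494,-149]); m=(np.hypot(X-c[0],Y-c[1])<130)&(Z>40)&(Z<900)
        print(n,c,m.sum(),np.percentile(Z[m],[50,99]) if m.sum() else '')
plan([494.5,-149.3,150],-76,10)
E
```

```text
top [ 198. -540.] 2297 [330.81 441.94]
top [ 235.   -491.12] 2297 [330.81 441.94]
top [ 272.   -442.25] 1520 [343.64 444.78]
top [ 309.   -393.38] 535 [328.17 343.51]
top [ 346.  -344.5] 505 [329.6  335.48]
top [ 383.   -295.62] 16 [322.54 328.29]
top [ 420.   -246.75] 357 [65.93 78.44]
top [ 457.   -197.88] 581 [48.33 77.88]
top [ 494. -149.] 1105 [ 73.06 114.51]
side [ 198. -540.] 2604 [353.28 479.27]
side [ 235.   -491.12] 2593 [353.7 479.3]
side [ 272.   -442.25] 2075 [382.36 480.52]
side [ 309.   -393.38] 175 [323.03 344.25]
side [ 346.  -344.5] 104 [324.29 333.09]
side [ 383.   -295.62] 9 [319.92 323.6 ]
side [ 420.   -246.75] 132 [70.38 75.34]
side [ 457.   -197.88] 415 [54.54 75.29]
side [ 494. -149.] 927 [ 70.2  112.63]
[-41.3, 6.5, -26.4] [0.0, -8.38, -0.0]
[-44.7, 6.5, -20.1] [0.0, -8.38, -0.0]
[-47.2, 6.5, -13.4] [0.0, -8.38, -0.0]
[-48.6, 6.5, -6.4] [0.0, -8.38, -0.0]
[-49.0, 6.5, 0.8] [0.0, -8.38, -0.0]
[-48.4, 6.5, 7.9] [0.0, -8.38, -0.0]
[-46.7, 6.5, 14.9] [0.0, -8.38, -0.0]
[-44.0, 6.5, 21.5] [0.0, -8.38, -0.0]
[-40.4, 6.5, 27.7] [0.0, -8.38, -0.0]
[-36.0, 6.5, 33.3] [0.0, -8.38, -0.0]
```

drive_tool([
  {"hand": 0.5, "translation": [-41, 3, -26], "rot": [0, -8.4, 0]},
  {"hand": 0.5, "translation": [-45, 3, -20], "rot": [0, -8.4, 0]},
  {"hand": 0.5, "translation": [-47, 3, -13], "rot": [0, -8.4, 0]},
  {"hand": 0.5, "translation": [-48.5, 3, -6.5], "rot": [0, -8.4, 0]},
  {"hand": 0.5, "translation": [-49, 3, 1], "rot": [0, -8.4, 0]},
])

```text
clock: 1.23
position: [347.9, -342.8, 200.3]
tcp_rot: [-1.566, -0.003, -2.04]
contact_force: [1.0, 0.2, -0.1]
opening: 68.5
```

Run:
```python
from plan import *
print(manip.state()['position'],np.degrees(manip.state()['tcp_rot']))
plan([494.5,-149.3,130],-76,6)
```

```text
[ 347.89 -342.81  200.3 ] [ -89.73   -0.19 -116.86]
[-39.9, 11.6, 7.2] [-0.03, -6.81, 0.05]
[-38.7, 11.6, 11.9] [-0.03, -6.81, 0.05]
[-37.0, 11.7, 16.4] [-0.03, -6.81, 0.05]
[-34.8, 11.7, 20.6] [-0.03, -6.81, 0.05]
[-32.1, 11.7, 24.6] [-0.03, -6.81, 0.05]
[-28.9, 11.7, 28.3] [-0.03, -6.81, 0.05]
```

drive_tool([
  {"hand": 0.5, "translation": [-48, 10, 9], "rot": [0, -8.2, 0]},
  {"hand": 0.5, "translation": [-46, 14, 16], "rot": [0, -8.2, 0]},
  {"hand": 0.5, "translation": [-43, 14, 23], "rot": [0, -8.2, 0]},
  {"hand": 0.5, "translation": [-39, 16, 28], "rot": [0, -8.2, 0]},
  {"hand": 0.5, "translation": [-34, 16, 34], "rot": [0, -8.2, 0]},
])

```text
clock: 1.85
position: [501.9, -145.8, 130.6]
tcp_rot: [-1.566, -0.012, -1.3]
contact_force: [-0.3, -0.5, 0.8]
opening: 68.8
```

Run:
```python
from plan import *
s=manip.state();print(s['position'],np.degrees(s['tcp_rot']),s['joints'],s['opening'])
plan([494.5,-149.3,100],-76,1)
```

```text
[ 501.9  -145.82  130.57] [-89.7   -0.71 -74.49] [-0.51  0.1   1.84 -0.01  1.19 -0.78] 68.80646726761401
[1.0, 30.5, -8.2] [-0.31, 1.51, 0.71]
```

drive_tool([
  {"hand": 0.5, "translation": [1, 30, -8], "rot": [-0.3, 1.5, 0.7]},
  {"hand": 0.5, "translation": [0, 0, 0], "rot": [0, 0, 0]},
])

```text
clock: 2.1
position: [495.6, -145.6, 98.9]
tcp_rot: [-1.572, 0.002, -1.32]
contact_force: [0.1, -0.5, 0.2]
opening: 68.9
```

Run:
```python
from plan import *
s=manip.state();print(s['position'],np.degrees(s['tcp_rot']),s['opening'])
plan([494.5,-149.3,46],-76,1)
a,_=shot('side','side1');b,_=shot('top','top1')
c=np.hstack([cv2.resize(a[140:260,290:410],(400,400),interpolation=2),cv2.resize(b[180:280,300:400],(400,400),interpolation=2)]);cv2.imwrite('pics/c1.png',c)
```

```text
[ 495.59 -145.61   98.93] [-90.05   0.1  -75.61] 68.88168149708652
[3.4, 52.9, -1.9] [0.05, 0.39, -0.1]
```

View pics/c1.png

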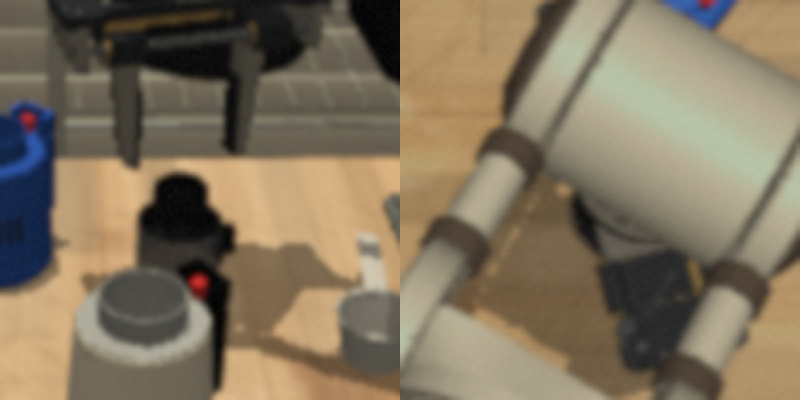

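The fingers (side crop x≈130 and 237) straddle the grip (x≈180). The top view is blocked by the arm. Lowering now.

drive_tool([
  {"hand": 0.5, "translation": [3.4, 27, -1.9], "rot": [0, 0.4, 0]},
  {"hand": 0.5, "translation": [0, 22, 0], "rot": [0, 0, 0]},
  {"hand": 0.5, "translation": [0, 0, 0], "rot": [0, 0, 0]},
])

```text
clock: 2.58
position: [500.8, -155.0, 57.9]
tcp_rot: [-1.559, -0.01, -1.33]
contact_force: [0.0, -0.6, 0.5]
opening: 68.8
```

Run:
```python
from plan import *
s=manip.state();print(s['position'],np.degrees(s['tcp_rot']),s['contact_force'])
plan([494.5,-149.3,46],-76,1)
```

```text
[ 500.81 -154.96   57.88] [-89.32  -0.58 -76.21] [ 0.03 -0.59  0.47]
[-7.1, 11.7, -4.9] [-0.67, -0.2, 0.59]
```

drive_tool([
  {"hand": 0.5, "translation": [-7, 6, -5], "rot": [-0.7, 0, 0.6]},
  {"hand": 0.5, "translation": [0, 0, 0], "rot": [0, 0, 0]},
])

```text
clock: 2.82
position: [495.6, -150.5, 54.4]
tcp_rot: [-1.569, -0.002, -1.331]
contact_force: [-0.3, 0.9, 0.3]
opening: 68.7
```

Run:
```python
from plan import *
s=manip.state();print(s['position'],np.degrees(s['tcp_rot']),s['contact_force'],s['qvel'])
plan([494.5,-149.3,46],-76,1)
```

```text
[ 495.62 -150.47   54.42] [-89.88  -0.13 -76.25] [-0.34  0.93  0.29] [-0.   -0.02 -0.03  0.   -0.    0.  ]
[-1.4, 8.4, -0.8] [-0.12, -0.25, 0.13]
```

drive_tool([
  {"hand": 0.5, "translation": [-1.4, 8.4, -0.8], "rot": [-0.1, -0.2, 0.1]},
])

```text
clock: 2.95
position: [495.7, -150.0, 47.2]
tcp_rot: [-1.568, -0.003, -1.327]
contact_force: [0.6, 0.3, 1.4]
opening: 69.1
```

Run:
```python
from plan import *
s=manip.state();print(s['position'],np.degrees(s['tcp_rot']),s['contact_force'],s['qvel'])
plan([494.5,-149.3,46],-76,1)
```

```text
[ 495.73 -150.     47.23] [-89.85  -0.16 -76.04] [0.57 0.31 1.42] [ 0.01  0.11  0.06  0.   -0.12 -0.02]
[-1.0, 1.2, -1.0] [-0.15, -0.04, 0.16]
```

drive_tool([
  {"hand": 0.0, "translation": [-1, 0, -1], "rot": [-0.1, 0, 0.1]},
  {"hand": -1, "translation": [0, 0, 0], "rot": [0, 0, 0]},
  {"hand": -1, "translation": [0, 0, 0], "rot": [0, 0, 0]},
  {"hand": -1, "translation": [0, 0, 0], "rot": [0, 0, 0]},
], newtons=25)

```text
clock: 3.45
position: [494.0, -148.9, 46.8]
tcp_rot: [-1.571, -0.0, -1.327]
contact_force: [-0.1, 1.3, -0.7]
opening: 41.1
```

drive_tool([
  {"hand": -1, "translation": [0, -20, 0], "rot": [0, 0, 0]},
  {"hand": -1, "translation": [0, -45, 0], "rot": [0, 0, 0]},
  {"hand": -1, "translation": [0, -50, 0], "rot": [0, 0, 0]},
  {"hand": -1, "translation": [0, -35, 0], "rot": [0, 0, 0]},
])

```text
clock: 3.95
position: [491.2, -147.3, 196.7]
tcp_rot: [-1.578, 0.007, -1.327]
contact_force: [0.6, 0.4, -1.4]
opening: 41.7
```

Run:
```python
from plan import *
s=manip.state();print(s['position'],np.degrees(s['tcp_rot']),s['contact_force'],s['opening'])
plan([534.5,46,195],-57.5,5)
```

```text
[ 491.21 -147.3   196.69] [-90.4    0.38 -76.04] [ 0.58  0.37 -1.44] 41.66246693328263
[-35.4, 0.5, 17.7] [0.07, -3.71, -0.09]
[-34.2, 0.4, 20.0] [0.07, -3.71, -0.09]
[-32.8, 0.4, 22.2] [0.07, -3.71, -0.09]
[-31.3, 0.4, 24.2] [0.07, -3.71, -0.09]
[-29.7, 0.4, 26.2] [0.07, -3.71, -0.09]
```

drive_tool([
  {"hand": -1, "translation": [-34, 0, 17], "rot": [0, -3.7, 0]},
  {"hand": -1, "translation": [-34, 0, 20], "rot": [0, -3.7, 0]},
  {"hand": -1, "translation": [-33, 0, 22], "rot": [0, -3.7, 0]},
  {"hand": -1, "translation": [-31, 0, 24], "rot": [0, -3.7, 0]},
  {"hand": -1, "translation": [-24, 0, 20], "rot": [0, -3.7, 0]},
])

```text
clock: 4.58
position: [534.0, 38.1, 201.4]
tcp_rot: [-1.571, 0.001, -0.999]
contact_force: [-0.4, 0.0, -0.9]
opening: 41.2
```

Run:
```python
from plan import *
s=manip.state();print(s['position'],np.degrees(s['tcp_rot']),s['contact_force'],s['opening'])
plan([534.5,46,200],-57.5,1)
```

```text
[533.96  38.14 201.37] [-89.99   0.05 -57.23] [-0.44  0.   -0.92] 41.20098202305637
[-6.3, 1.4, 4.7] [-0.01, 0.27, -0.05]
```

drive_tool([
  {"hand": -1, "translation": [-6, 1, 4], "rot": [0, 0.2, 0]},
  {"hand": -1, "translation": [0, 0, 0], "rot": [0, 0, 0]},
])

```text
clock: 4.82
position: [533.7, 46.8, 199.9]
tcp_rot: [-1.572, 0.001, -1.001]
contact_force: [-0.0, 0.2, -0.4]
opening: 41.4
```

Run:
```python
from plan import *
from ov import over
s=manip.state();print(s['position'],np.degrees(s['tcp_rot']),s['contact_force'],s['opening'])
a,_=shot('side','side2');b,_=shot('top','top2')
s=manip.state();print(s['position'],np.degrees(s['tcp_rot']))
p=s['position']; th=s['tcp_rot'][2]-np.pi/2
over('side','side2',np.array([534.5,46]),np.radians(-147.5),p[:2],th,'ovs2',[(270,100,120,180)],p[2]-46.8)
b=cv2.resize(b[160:260,220:340],None,fx=4,fy=4);cv2.imwrite('pics/c2.png',b)
```

```text
[533.72  46.77 199.89] [-90.05   0.07 -57.33] [-0.04  0.24 -0.36] 41.36049090623892
[533.87  46.02 200.05] [-90.03   0.05 -57.39]
```

View pics/ovs2.png

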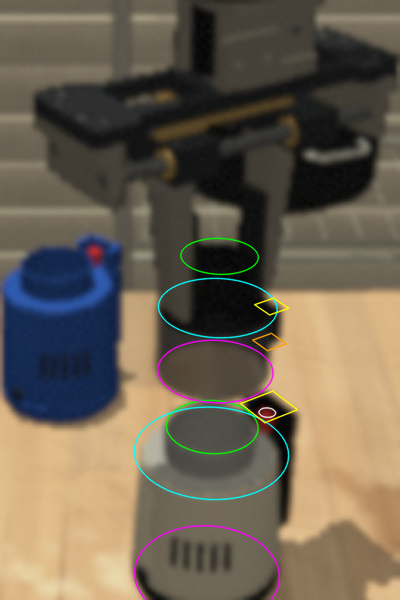

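View pics/c2.png

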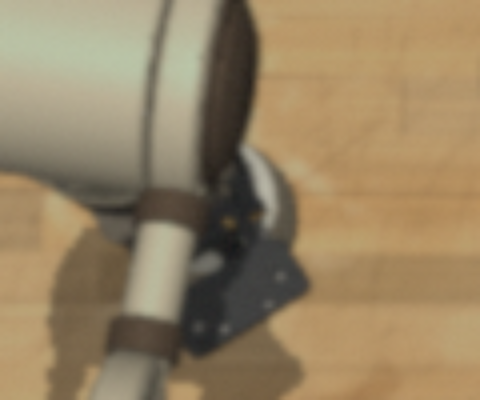

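Run:
```python
from fit import *
P,im=cloud('side','side2'); X,Y,Z=P[...,0],P[...,1],P[...,2]
g=np.array([534.,46]); R=np.hypot(X-g[0],Y-g[1])
m=(Z>158)&(Z<192)&(R<42)&(R>24); print('skirt',m.sum(),fitc(P[m][:,:2],33,g))
for lo,hi in((155,165),(165,175),(175,185),(185,193)):
    m=(Z>lo)&(Z<hi)&(R<42)&(R>24)&(X>506); print(lo,m.sum(),fitc(P[m][:,:2],33,g))
m=(Z>99)&(Z<112)&(R<34)&(R>22)&(Y>g[1]-5); print('cup',m.sum(),fitc(P[m][:,:2],27,g))
m=(Z>15)&(Z<88)&(R<56)&(R>36)&(im[...,2]>80); print('wall',m.sum(),fitc(P[m][:,:2],46,g))
a=im[165:235,295:375]; cv2.imwrite('pics/c2s.png',cv2.resize(a,None,fx=8,fy=8,interpolation=2))
```

```text
skirt 567 (array([535.13,  45.48]), np.float64(0.5420685428369012))
155 148 (array([535.45,  45.59]), np.float64(0.5119813259186365))
165 149 (array([535.26,  45.48]), np.float64(0.5719974295976797))
175 157 (array([535.05,  45.48]), np.float64(0.48941607806123955))
185 133 (array([535.36,  45.48]), np.float64(0.46691678148329174))
cup 157 (array([535.7 ,  46.37]), np.float64(0.5682255020984215))
wall 1203 (array([535.19,  44.25]), np.float64(1.3811756944226303))
```

View pics/c2s.png

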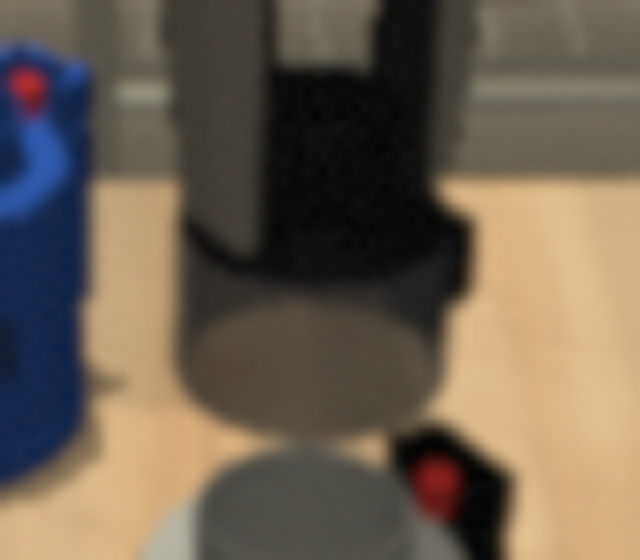

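drive_tool([
  {"hand": -1, "translation": [-0.5, 15, 0], "rot": [0, 0, 0]},
  {"hand": -1, "translation": [-0.3, 14, -0.5], "rot": [0, 0, 0]},
])

```text
clock: 5.18
position: [533.5, 44.7, 170.2]
tcp_rot: [-1.57, -0.001, -1.004]
contact_force: [-0.2, -0.2, -0.4]
opening: 41.6
```

Run:
```python
from plan import *
s=manip.state();print(s['position'],np.degrees(s['tcp_rot']),s['contact_force'],s['opening'])
plan([534.4,46.9,165],-57.5,1)
```

```text
[533.52  44.71 170.24] [-89.96  -0.04 -57.55] [-0.23 -0.22 -0.39] 41.63146846761431
[-1.4, 5.2, 1.9] [-0.04, -0.05, 0.04]
```

drive_tool([
  {"hand": -1, "translation": [-1.4, 3, 1.9], "rot": [0, 0, 0]},
  {"hand": -1, "translation": [0, 0, 0], "rot": [0, 0, 0]},
])

```text
clock: 5.42
position: [533.0, 46.6, 164.7]
tcp_rot: [-1.573, 0.002, -1.006]
contact_force: [0.3, 0.6, -0.5]
opening: 41.6
```

Run:
```python
from plan import *
s=manip.state();print(s['position'],np.degrees(s['tcp_rot']),s['contact_force'],s['opening'])
im,_=shot('side','side3')
plan([534.4,46.9,158],-57.5,1)
a=im[165:255,295:375]; cv2.imwrite('pics/c3s.png',cv2.resize(a,None,fx=6,fy=6,interpolation=2))
```

```text
[532.96  46.57 164.65] [-90.14   0.11 -57.62] [ 0.33  0.56 -0.46] 41.550077701293766
[0.5, 6.8, 1.4] [0.14, -0.12, -0.11]
```

View pics/c3s.png

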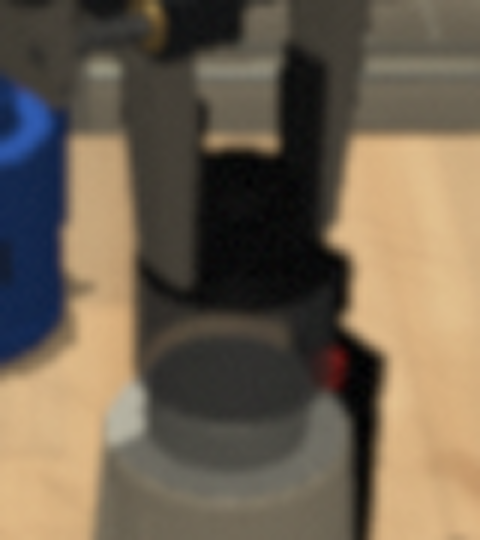

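The skirt (crop x≈138–330) is centred over the cup (150–312) and the ear is just above the red plunger. Lowering on.

drive_tool([
  {"hand": -1, "translation": [0.5, 5, 1.4], "rot": [0.1, 0, -0.1]},
  {"hand": -1, "translation": [0, 5, 0], "rot": [0, 0, 0]},
])

```text
clock: 5.72
position: [535.3, 46.8, 155.3]
tcp_rot: [-1.57, -0.001, -1.006]
contact_force: [-0.3, 0.2, -0.4]
opening: 41.7
```

Run:
```python
from plan import *
s=manip.state();print(s['position'],np.degrees(s['tcp_rot']),s['contact_force'],s['ft_torque'],s['opening'])
plan([534.4,46.9,150],-57.5,1)
```

```text
[535.35  46.84 155.29] [-89.93  -0.08 -57.61] [-0.29  0.19 -0.36] [ 0.02 -0.13 -0.04] 41.71348001544203
[-0.6, 5.3, -0.8] [-0.07, -0.11, 0.08]
```

No contact yet and the skirt is already about 5 mm below the rim.

drive_tool([
  {"hand": -1, "translation": [-0.6, 5.5, -0.8], "rot": [0, 0, 0]},
  {"hand": -1, "translation": [0, 2, 0], "rot": [0, 0, 0]},
])

```text
clock: 5.98
position: [534.4, 46.9, 147.5]
tcp_rot: [-1.57, -0.002, -1.005]
contact_force: [-0.8, 0.7, 3.0]
opening: 41.3
```

Run:
```python
from plan import *
s=manip.state();print(s['position'],np.degrees(s['tcp_rot']),s['contact_force'],s['ft_torque'],s['opening'])
im,_=shot('side','side4')
s=manip.state();print(s['position'],s['contact_force'])
a=im[165:255,295:375]; cv2.imwrite('pics/c4s.png',cv2.resize(a,None,fx=6,fy=6,interpolation=2))
```

```text
[534.37  46.87 147.47] [-89.94  -0.1  -57.6 ] [-0.75  0.72  2.96] [-0.11  0.3  -0.03] 41.308791264132644
[534.34  46.89 147.46] [-0.47  0.19  2.1 ]
```

View pics/c4s.png

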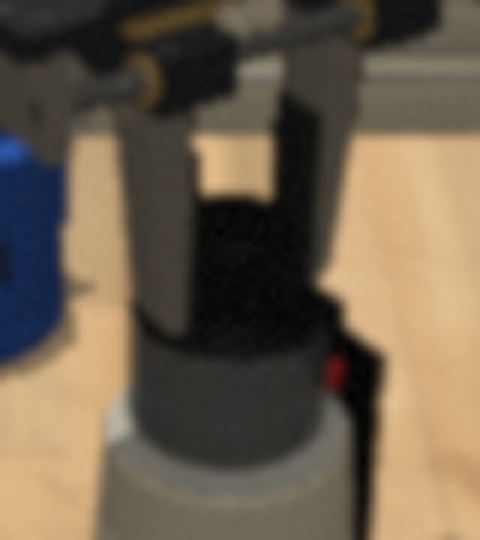

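Contact starts at about 148.8, as predicted, with only the plunger's top force and the moment pointing to the ear. Ear is over the plunger (crop 335,372). Pressing for the first pulse.

drive_tool([
  {"hand": -1, "translation": [0, 4, 0], "rot": [0, 0, 0]},
  {"hand": -1, "translation": [0, 2.5, 0], "rot": [0, 0, 0]},
], newtons=40)

```text
clock: 6.28
position: [534.7, 46.8, 142.7]
tcp_rot: [-1.57, -0.002, -1.005]
contact_force: [-6.6, -0.0, 14.9]
opening: 41.1
```

Run:
```python
from plan import *
s=manip.state();print(s['position'],np.degrees(s['tcp_rot']),s['contact_force'],s['ft_torque'],s['opening'])
```

```text
[534.68  46.82 142.72] [-89.93  -0.12 -57.6 ] [-6.64 -0.04 14.86] [-0.09  1.4  -0.08] 41.087446770944595
```

drive_tool([
  {"hand": -1, "translation": [0, 1.5, 0], "rot": [0, 0, 0]},
])

```text
clock: 6.4
position: [534.7, 46.8, 142.7]
tcp_rot: [-1.57, -0.002, -1.005]
contact_force: [-6.2, 0.7, 13.7]
opening: 41.2
```

Run:
```python
from plan import *
from fit import *
s=manip.state();print(s['position'],np.degrees(s['tcp_rot']),s['contact_force'],s['ft_torque'],s['opening'])
im,_=shot('side','side5')
s=manip.state();print(s['position'],s['contact_force'])
for t in ('side4','side5'):
    P,_=cloud('side',t); X,Y,Z=P[...,0],P[...,1],P[...,2]; R=np.hypot(X-535,Y-46)
    m=(R<20)&(Z>150); print(t,'grip top z',np.percentile(Z[m],[30,50,80]))
    m=(R<31.5)&(R>23)&(Z<150)&(Z>125)&(Y>50); print(t,'shoulder',m.sum(),np.median(Z[m]))
    m=(np.abs(R-33)<2)&(Z>102)&(Z<135)&(X>515); print(fitc(P[m][:,:2],33,[535,46]))
a=im[165:255,295:375]; cv2.imwrite('pics/c5s.png',cv2.resize(a,None,fx=6,fy=6,interpolation=2))
```

```text
[534.71  46.82 142.75] [-89.95  -0.13 -57.59] [-6.18  0.73 13.65] [-0.06  1.4  -0.09] 41.189617550291
[534.74  46.78 142.8 ] [-4.95  0.66 11.31]
side4 grip top z [174.52 193.09 295.87]
side4 shoulder 152 144.59608494723454
(array([535.75,  45.71]), np.float64(0.5133809557823668))
side5 grip top z [169.85 185.34 290.39]
side5 shoulder 151 139.89363562438626
(array([535.94,  45.73]), np.float64(0.4858796127075422))
```

View pics/c5s.png

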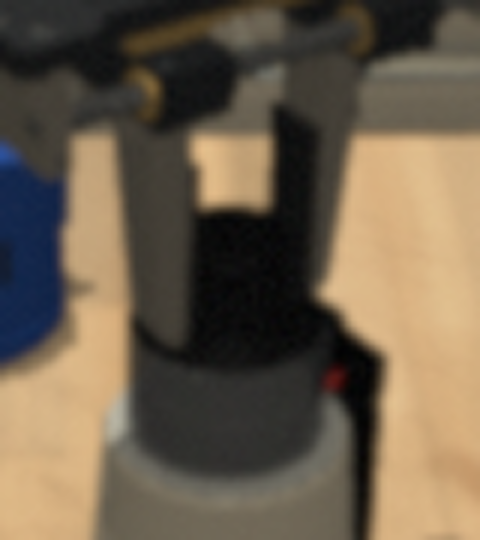

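drive_tool([
  {"hand": -1, "translation": [0, 3, 0], "rot": [0, 0, 0]},
])

```text
clock: 6.58
position: [534.8, 46.8, 142.7]
tcp_rot: [-1.57, -0.002, -1.005]
contact_force: [-12.6, 1.3, 26.0]
opening: 41.3
```

drive_tool([
  {"hand": -1, "translation": [0, 3, 0], "rot": [0, 0, 0]},
])

```text
clock: 6.7
position: [534.8, 46.8, 142.8]
tcp_rot: [-1.571, -0.003, -1.005]
contact_force: [-10.1, 0.8, 20.0]
opening: 41.2
```

Hard stop at z=142.7 under 26 N, which matches the predicted flush height of 142.8. First pulse done. Now I rise about 6 mm and release so it springs up fully.

drive_tool([
  {"hand": -1, "translation": [0, -4, 0], "rot": [0, 0, 0]},
  {"hand": -1, "translation": [0, -2.5, 0], "rot": [0, 0, 0]},
])

```text
clock: 6.95
position: [535.0, 46.9, 150.1]
tcp_rot: [-1.57, -0.003, -1.005]
contact_force: [-0.1, -0.8, -1.6]
opening: 41.4
```

Run:
```python
from plan import *
s=manip.state();print(s['position'],np.degrees(s['tcp_rot']),s['contact_force'],s['ft_torque'],s['opening'])
```

```text
[534.95  46.89 150.11] [-89.97  -0.18 -57.55] [-0.13 -0.84 -1.62] [-0.01 -0.09  0.01] 41.38991666171321
```

drive_tool([
  {"hand": 0.25, "translation": [0, 0, 0], "rot": [0, 0, 0]},
  {"hand": 0.25, "translation": [0, 0, 0], "rot": [0, 0, 0]},
  {"hand": 0.25, "translation": [0, 0, 0], "rot": [0, 0, 0]},
])

```text
clock: 7.32
position: [534.9, 46.9, 148.9]
tcp_rot: [-1.57, -0.003, -1.005]
contact_force: [0.0, -0.3, 0.5]
opening: 57.3
```

Run:
```python
from plan import *
from fit import *
s=manip.state();print(s['position'],np.degrees(s['tcp_rot']),s['contact_force'],s['ft_torque'],s['opening'])
im,_=shot('side','side6')
P,_=cloud('side','side6'); X,Y,Z=P[...,0],P[...,1],P[...,2]; R=np.hypot(X-535,Y-46)
m=(R<31.5)&(R>23)&(Z<150)&(Z>125)&(Y>50); print('shoulder',m.sum(),np.median(Z[m]))
m=(np.abs(R-33)<2)&(Z>104)&(Z<135)&(X>515); print(fitc(P[m][:,:2],33,[535,46]))
a=im[165:255,295:375]; cv2.imwrite('pics/c6s.png',cv2.resize(a,None,fx=6,fy=6,interpolation=2))
```

```text
[534.86  46.9  148.9 ] [-89.98  -0.16 -57.56] [ 0.04 -0.34  0.52] [ 0.02 -0.07  0.04] 57.310453676646084
shoulder 177 142.55439017134364
(array([536.26,  46.35]), np.float64(0.549165404874163))
```

View pics/c6s.png

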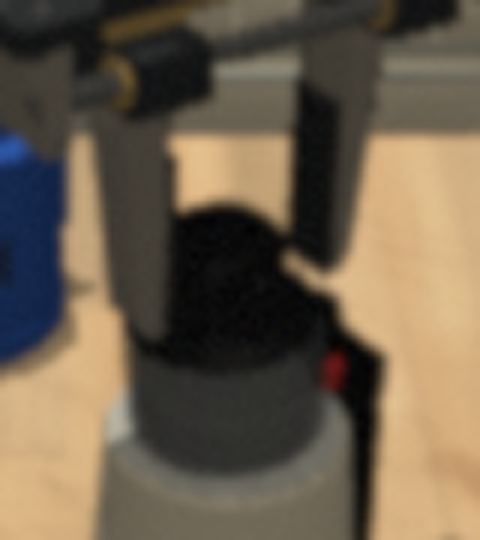

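The lid is released on the cup. The plunger is fully up (red at crop 335,372, same as before pressing), with the lid tilted slightly on it and its ear in the well. Regrip and press again.

drive_tool([
  {"hand": -1, "translation": [0, 0, 0], "rot": [0, 0, 0]},
  {"hand": -1, "translation": [0, 0, 0], "rot": [0, 0, 0]},
  {"hand": -1, "translation": [0, 0, 0], "rot": [0, 0, 0]},
], newtons=40)

```text
clock: 7.75
position: [536.0, 47.1, 149.9]
tcp_rot: [-1.568, -0.004, -1.005]
contact_force: [0.5, 1.0, 1.8]
opening: 41.4
```

Run:
```python
from plan import *
s=manip.state();print(s['position'],np.degrees(s['tcp_rot']),s['contact_force'],s['ft_torque'],s['opening'])
plan([534.8,46.8,148],-57.55,1)
```

```text
[535.99  47.09 149.86] [-89.83  -0.22 -57.56] [0.48 0.97 1.85] [-0.02  0.07  0.03] 41.35180237814655
[-0.4, 1.9, -1.2] [-0.17, -0.01, 0.22]
```

drive_tool([
  {"hand": -1, "translation": [-0.4, 4, -1.2], "rot": [-0.1, 0, 0.2]},
  {"hand": -1, "translation": [0, 4, 0], "rot": [0, 0, 0]},
  {"hand": -1, "translation": [0, 3, 0], "rot": [0, 0, 0]},
])

```text
clock: 8.12
position: [536.7, 46.1, 148.3]
tcp_rot: [-1.568, -0.004, -1.004]
contact_force: [-7.2, 1.0, 17.2]
opening: 41.1
```

```bash
cat > chk.py <<'E'
import sys
from plan import *
from fit import *
t=sys.argv[1]
def pr(): s=manip.state();print(s['position'],np.degrees(s['tcp_rot']),s['contact_force'],s['ft_torque'],s['opening'])
pr(); im,_=shot('side',t); pr()
for k in ('side5',t):
    P,_=cloud('side',k); X,Y,Z=P[...,0],P[...,1],P[...,2]; R=np.hypot(X-535,Y-46)
    m=(R<31.5)&(R>23)&(Z<150)&(Z>125)&(Y>50); print(k,'shoulder',m.sum(),np.median(Z[m]))
    A=np.c_[P[m][:,:2]-[535,46],np.ones(m.sum())]; print('slope deg',np.degrees(np.linalg.lstsq(A,P[m][:,2],rcond=None)[0][:2]))
    hsv=cv2.cvtColor(cv2.imread(f'pics/{k}.png'),cv2.COLOR_BGR2HSV)[215:240,340:365]
    print('red px',(((hsv[...,0]<8)|(hsv[...,0]>172))&(hsv[...,1]>150)&(hsv[...,2]>60)).sum())
a=np.hstack([cv2.imread('pics/side5.png')[165:255,295:375],im[165:255,295:375]]); cv2.imwrite(f'pics/c_{t}.png',cv2.resize(a,None,fx=5,fy=5,interpolation=2))
E
python3 chk.py side7
```

```text
[536.68  46.13 148.32] [-89.82  -0.23 -57.54] [-7.21  0.96 17.22] [ 0.22  1.47 -0.11] 41.09415395083627
[536.7   46.14 148.29] [-89.81  -0.24 -57.53] [-8.93  1.33 21.45] [ 0.13  1.65 -0.13] 41.60105823269061
side5 shoulder 151 139.89363562438626
slope deg [ 6.35 -8.55]
red px 6
side7 shoulder 206 140.40527675989597
slope deg [ 5.34 -8.31]
red px 11
```

View pics/c_side7.png

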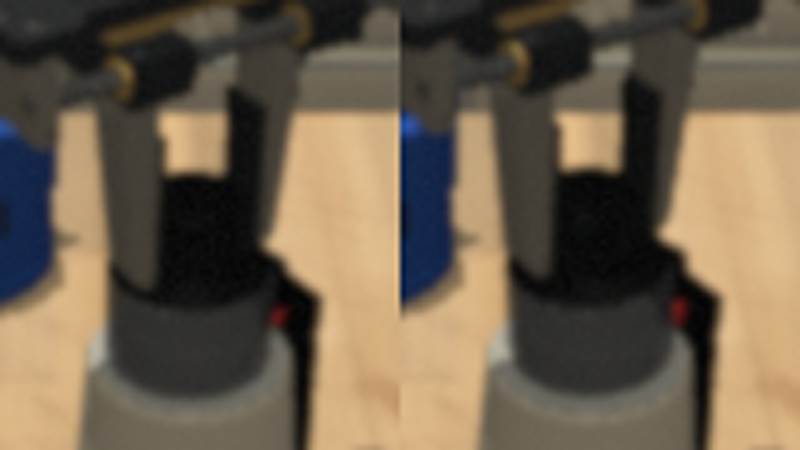

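This press stopped short: red shows 11 px against 6 at flush, so the lid was regripped slightly tilted. I'll release, go lower and press with the fingertips on the shoulder, which levels it.

drive_tool([
  {"hand": 0.12, "translation": [0, -1, 0], "rot": [0, 0, 0]},
  {"hand": 0.12, "translation": [0, 0, 0], "rot": [0, 0, 0]},
  {"hand": 0.12, "translation": [0, 0, 0], "rot": [0, 0, 0]},
])

```text
clock: 8.55
position: [535.9, 45.9, 148.8]
tcp_rot: [-1.569, -0.004, -1.004]
contact_force: [-0.2, -0.8, -0.7]
opening: 51.3
```

```bash
python3 chk.py side8; python3 -c "
from plan import *
plan([534.8,46.8,146],-57.55,1)"
```

```text
[535.91  45.86 148.78] [-89.91  -0.21 -57.53] [-0.2  -0.81 -0.73] [ 0.03 -0.11  0.04] 51.303565179554276
[535.86  45.88 148.7 ] [-89.91  -0.2  -57.53] [-0.37 -0.15 -0.43] [-0.08 -0.12 -0.01] 51.43813749124284
side5 shoulder 151 139.89363562438626
slope deg [ 6.35 -8.55]
red px 6
side8 shoulder 171 142.36107602656972
slope deg [ 5.4  -1.96]
red px 15
[-1.4, 2.7, -0.4] [-0.09, 0.02, 0.2]
```

View pics/c_side8.png

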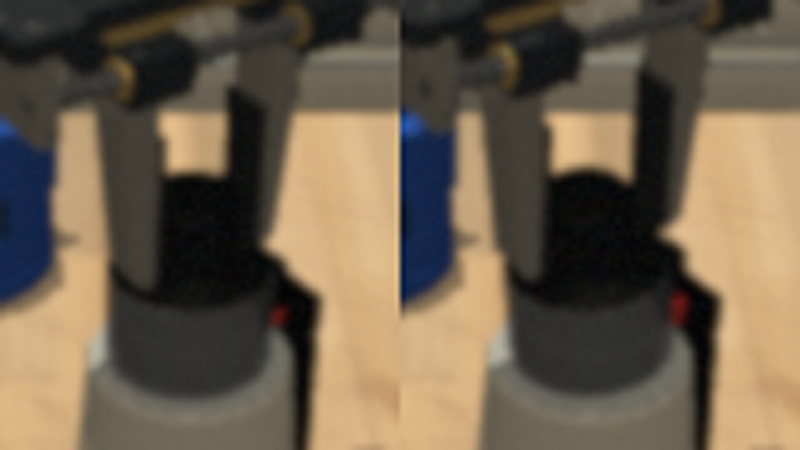

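drive_tool([
  {"hand": 0.12, "translation": [-1.2, 3, -0.3], "rot": [0, 0, 0.2]},
  {"hand": 0.12, "translation": [0, 3, 0], "rot": [0, 0, 0]},
])

```text
clock: 8.85
position: [534.2, 46.4, 142.0]
tcp_rot: [-1.571, 0.001, -1.004]
contact_force: [-3.6, -1.3, 6.5]
opening: 51.4
```

drive_tool([
  {"hand": 0.12, "translation": [0, 2, 0], "rot": [0, 0, 0]},
])

```text
clock: 8.98
position: [533.7, 45.8, 140.4]
tcp_rot: [-1.574, 0.001, -1.004]
contact_force: [-5.5, -2.3, 9.9]
opening: 51.1
```

drive_tool([
  {"hand": 0.12, "translation": [0, 3, 1.3], "rot": [0, 0, 0]},
])

```text
clock: 9.1
position: [534.0, 45.7, 138.5]
tcp_rot: [-1.577, 0.0, -1.003]
contact_force: [-8.7, -1.5, 21.6]
opening: 51.4
```

drive_tool([
  {"hand": 0.12, "translation": [0, 3, 1.0], "rot": [0, 0, 0]},
])

```text
clock: 9.22
position: [534.3, 45.7, 138.5]
tcp_rot: [-1.58, 0.0, -1.003]
contact_force: [-14.3, -0.2, 30.0]
opening: 51.2
```

```bash
python3 chk.py side9
```

```text
[534.28  45.7  138.47] [-90.5    0.02 -57.47] [-14.32  -0.19  29.95] [-0.12  2.82 -0.02] 51.19941106998885
[534.3   45.72 138.57] [-90.5    0.01 -57.47] [-10.84  -0.86  22.02] [-0.36  2.39 -0.04] 51.49683677622456
side5 shoulder 151 139.89363562438626
slope deg [ 6.35 -8.55]
red px 6
side9 shoulder 153 140.01752272712014
slope deg [ 13.94 -21.37]
red px 10
```

View pics/c_side9.png

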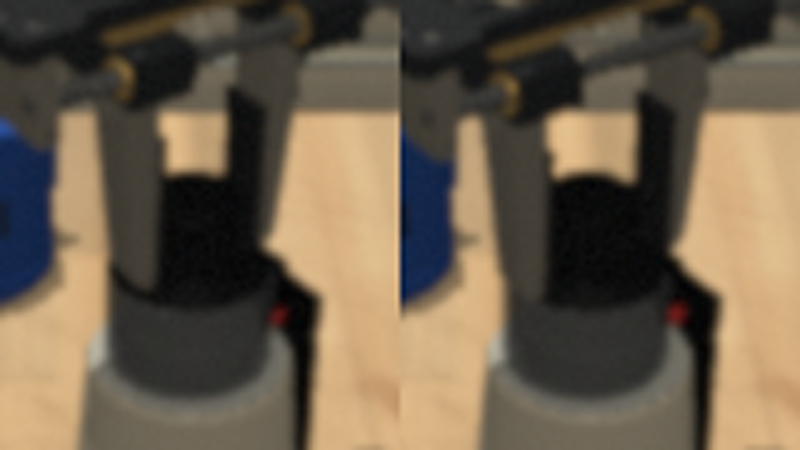

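```bash
python3 -c "
import cv2,numpy as np
r=[cv2.resize(cv2.imread(f'pics/side{i}.png')[205:245,330:365],None,fx=7.5,fy=7.5,interpolation=2) for i in (4,5,9)]
cv2.imwrite('pics/cmp.png',np.hstack(r))"
```

```text
(no output)
```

View pics/cmp.png

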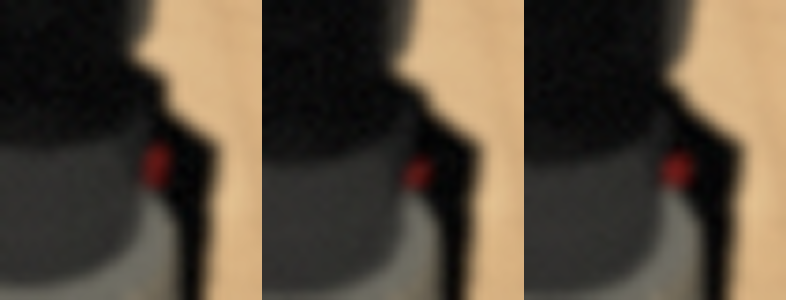

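drive_tool([
  {"hand": 0.12, "translation": [0, 2.5, 0], "rot": [1.5, 0, 0]},
])

```text
clock: 9.4
position: [534.3, 45.7, 138.7]
tcp_rot: [-1.554, 0.0, -1.002]
contact_force: [-7.3, 2.1, 17.9]
opening: 51.6
```

drive_tool([
  {"hand": 0.12, "translation": [0, 2.5, 0], "rot": [1.5, 0, 0]},
])

```text
clock: 9.52
position: [534.4, 45.6, 139.3]
tcp_rot: [-1.528, 0.0, -1.002]
contact_force: [-11.0, 0.9, 24.5]
opening: 51.2
```

```bash
python3 chk.py side10;python3 -c "
import cv2,numpy as np
r=[cv2.resize(cv2.imread(f'pics/side{i}.png')[205:245,330:365],None,fx=7.5,fy=7.5,interpolation=2) for i in (9,5,10)]
cv2.imwrite('pics/cmp2.png',np.hstack(r))
from fit import *
for t in ('side5','side9','side10'):
    P,_=cloud('side',t); X,Y,Z=P[...,0],P[...,1],P[...,2]; R=np.hypot(X-535,Y-46)
    for a,b in ((103,115),(120,135)):
        m=(np.abs(R-33)<3)&(Z>a)&(Z<b)&(X>512); print(t,a,m.sum(),fitc(P[m][:,:2],33,[535,46]))
"
```

```text
[534.37  45.63 139.29] [-87.55   0.   -57.41] [-10.97   0.94  24.48] [-0.14  2.53 -0.14] 51.245568792170346
[534.33  45.62 139.38] [-87.47  -0.   -57.42] [-9.05  1.97 20.33] [ 0.1   1.98 -0.12] 51.39790807009573
side5 shoulder 151 139.89363562438626
slope deg [ 6.35 -8.55]
red px 6
side10 shoulder 155 139.7428234175473
slope deg [ 14.03 -19.57]
red px 10
side5 103 148 (array([536.03,  45.57]), np.float64(0.4878428897647069))
side5 120 195 (array([536.1 ,  45.67]), np.float64(0.5748827087064683))
side9 103 145 (array([536.94,  46.02]), np.float64(0.49846967466136505))
side9 120 193 (array([537.14,  46.09]), np.float64(0.5298845535217822))
side10 103 151 (array([537.25,  45.85]), np.float64(0.5203125863125706))
side10 120 199 (array([537.41,  45.95]), np.float64(0.5115383526459709))
```

View pics/cmp2.png

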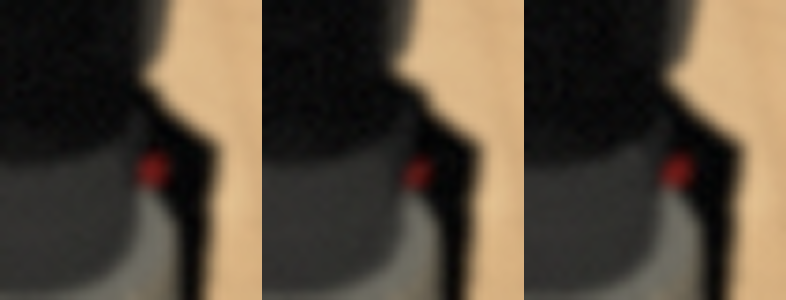

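The lid is level and seated: shoulder 139.7 against 139.9 at the first flush press, and the skirt fit is the same at both heights. It has slid 1.2 mm away from the pod, which uncovers a bit more red. I'll level the hand and keep a steady push.

drive_tool([
  {"hand": 0.12, "translation": [0, 2.5, 0], "rot": [-1.5, 0, 0]},
  {"hand": 0.12, "translation": [0, 2.5, -0.3], "rot": [-0.7, 0, 0]},
  {"hand": 0.12, "translation": [0, 2.8, -0.5], "rot": [0, 0, 0]},
])

```text
clock: 9.95
position: [534.3, 45.6, 138.3]
tcp_rot: [-1.565, -0.001, -1.002]
contact_force: [-7.6, 1.7, 19.8]
opening: 51.7
```

```bash
python3 chk.py side11
python3 - <<'E'
from plan import *
for i in range(6):
    manip.get_image('top'); s=manip.state(); print(s['clock'],s['position'],s['contact_force'])
E
```

```text
[534.33  45.6  138.3 ] [-89.68  -0.03 -57.44] [-7.59  1.7  19.8 ] [ 0.05  1.74 -0.2 ] 51.66399553186485
[534.31  45.63 138.35] [-89.67  -0.03 -57.44] [-6.7   1.52 16.89] [ 0.07  1.58 -0.18] 51.41484224304541
side5 shoulder 151 139.89363562438626
slope deg [ 6.35 -8.55]
red px 6
side11 shoulder 159 139.76211078016865
slope deg [ 14.37 -21.41]
red px 10
10.05 [534.32  45.65 138.32] [-7.42  2.07 16.69]
10.1 [534.31  45.63 138.36] [-6.88  1.78 17.08]
10.15 [534.32  45.64 138.36] [-6.39  1.9  16.64]
10.2 [534.31  45.62 138.36] [-5.96  1.94 17.8 ]
10.25 [534.32  45.65 138.36] [-6.3   1.65 17.07]
10.3 [534.33  45.63 138.37] [-7.34  1.3  16.84]
```

drive_tool([
  {"hand": 0.12, "translation": [0, 3, 0], "rot": [0.8, 0, 0]},
  {"hand": 0.12, "translation": [0, 3.5, 0], "rot": [0.8, 0, 0]},
])

```text
clock: 10.55
position: [534.4, 45.7, 139.0]
tcp_rot: [-1.538, -0.001, -1.001]
contact_force: [-13.6, 0.3, 28.4]
opening: 51.5
```

```bash
python3 chk.py side12
python3 - <<'E'
from plan import *
for i in range(6):
    manip.get_image('top'); s=manip.state(); print(s['clock'],s['position'],s['contact_force'])
E
python3 -c "
import cv2
cv2.imwrite('pics/s12.png',cv2.imread('pics/side12.png'))"
```

```text
[534.4   45.67 138.95] [-88.14  -0.04 -57.37] [-13.56   0.35  28.4 ] [-0.13  2.92 -0.15] 51.49081716385225
[534.38  45.65 139.  ] [-88.11  -0.05 -57.38] [-10.48   1.84  25.82] [-0.02  2.58 -0.2 ] 51.41505478259494
side5 shoulder 151 139.89363562438626
slope deg [ 6.35 -8.55]
red px 6
side12 shoulder 159 139.91222978775806
slope deg [ 14.65 -19.45]
red px 10
10.65 [534.4   45.64 138.98] [-11.56   1.33  25.75]
10.7 [534.39  45.65 138.97] [-11.82   0.42  24.74]
10.75 [534.41  45.64 139.01] [-12.15   1.7   26.31]
10.8 [534.4   45.63 138.98] [-12.45   0.81  25.62]
10.85 [534.41  45.66 138.98] [-11.67   1.63  26.01]
10.9 [534.41  45.65 139.  ] [-12.39   0.71  25.65]
```

View pics/s12.png

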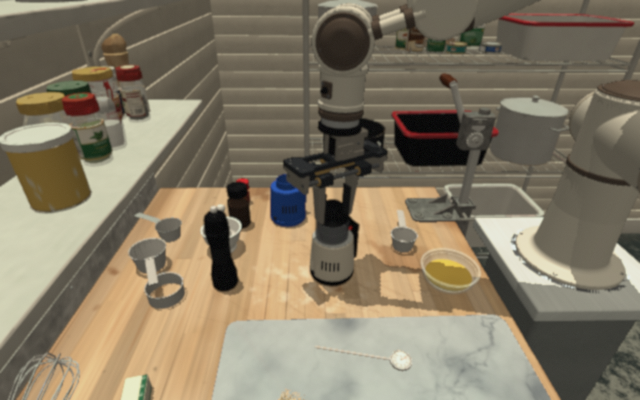

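View pics/c_side12.png

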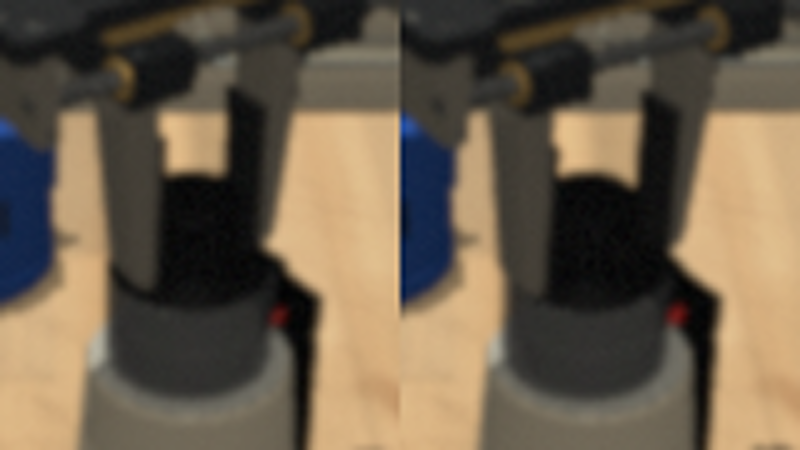

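The push is steady at about 26 N with the lid flush, and the other things are where they were. Handing in.

```bash
python3 -c "
from h import *
print(manip.hand_in()); print(manip.state()['contact_force'],manip.state()['position'])"
```

```text
the job is handed in; nothing more can be done
None
the job is handed in; nothing more can be done
```

The lid is on the cream grinder with its ear in the switch well. It got its first full pulse, sprang right up, and is now pressed flush with the hand holding it down. I handed the job in at about 11 s; no verdict came back.

- **First pulse:** I pressed with the lid gripped to a hard stop at TCP z = 142.7 mm under up to 26 N, where 142.8 was expected for flush. Then I raised and released it, and the plunger came fully up with the lid still on the cup.
- **Second press:** The first try failed. The lid had been regripped tilted, so it only went partway down before I let it spring up again. I then pressed with the open fingertips on the lid's shoulder instead of gripping it.
- **Last checks:** The push was steady at about 26 N. The shoulder measured 139.9 mm, the same as in the first flush press, and the ear-side fingertip worked out at about 137.9 mm, where flush is 138.
- **Not a clean match:** Slightly more red of the plunger shows than in the first flush picture (10 px against 6). I put that down to the lid having slid about 1 mm sideways within its clearance. The hand also ended tilted by about 2°, on purpose, to load the ear side.
- **Other things:** The last side view shows the other things on the worktop where they were. I did not measure them.

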